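Put the pestle and the ma'amoul mould back in their clip rack

TASK

Put the wooden pestle and the ma'amoul mould away in the sloping clip rack: snap each one sideways by the middle of its handle into the pair of spring clips that fits its handle's thickness (wide clips for the pestle, narrow ones for the mould), head end uppermost, pushed fully home in both the lower and the upper clip. Let go of them there, and leave the bowl, jug and tongs where they are.

Things in the scene. Friction and masses are not known exactly. Their poses are not given: they have to be found in the camera images.
- pestle_mid (a point): Wooden pestle lying on the counter, 206 mm long, about 130 g: round handle 24 mm thick, 130 mm long; eight-sided head 36 mm across, 55 mm long at the +x end; end knob 36 mm across. Lies level, handle axis 18 mm above the counter. Origin: the middle of the handle, on its axis. x axis along the handle towards the head, z up as it lies.
- pestle_head (a point): Centre of the pestle's head, 92.5 mm along its axis from pestle_mid.
- mould_mid (a point): Wooden ma'amoul (biscuit) mould lying on the counter, 208 mm long, about 120 g: round handle 18 mm thick, 130 mm long; flat round head 66 mm across, 34 mm thick at the +x end; end knob 34 mm high. Lies level, handle axis 17 mm above the counter. Origin: the middle of the handle, on its axis. x axis along the handle towards the head, z up as it lies.
- mould_head (a point): Centre of the mould's round head, 96 mm along its axis from mould_mid.
- pestle: The pestle itself; origin on its underside, 18 mm below pestle_mid. Axes as there.
- mould: The mould itself; origin on its underside, 17 mm below mould_mid. Axes as there.
- wide_clips: The wide pair of sprung clips, for a 24 mm handle; lower and upper clip in one line. Origin: on the axis of a fully seated handle, midway between the two clips, 115 mm above the counter, 30 mm off the strip under it. x: along the seated handle, up the slope, 35 degrees above level; y: across the board; z: square out of the board, towards the robot and up, 35 degrees from vertical.
- wide_upper (a point): Upper clip of the wide pair (the lower is its twin, 84 mm down the slope): 12 mm along the handle, on the seated axis. Its two steel lips stand 8 mm above the axis (along z), 18 mm apart. The handle goes in sideways along -z: the lips spring apart (about 8 N for both clips), then shut over it; it then lies on a floor 12 mm below the axis. Jaws reach 18 mm above the axis and 20 mm to each side.
- narrow_clips: The narrow pair of sprung clips, for a 18 mm handle; lower and upper clip in one line. Origin: on the axis of a fully seated handle, midway between the two clips, 115 mm above the counter, 30 mm off the strip under it. x: along the seated handle, up the slope, 35 degrees above level; y: across the board; z: square out of the board, towards the robot and up, 35 degrees from vertical.
- narrow_upper (a point): Upper clip of the narrow pair (the lower is its twin, 84 mm down the slope): 12 mm along the handle, on the seated axis. Its two steel lips stand 7 mm above the axis (along z), 13 mm apart. The handle goes in sideways along -z: the lips spring apart (about 8 N for both clips), then shut over it; it then lies on a floor 9 mm below the axis. Jaws reach 17 mm above the axis and 20 mm to each side.
- rack: Fixed rack: a wooden board 250 mm wide, 150 mm up the slope, rising away from the robot at 35 degrees, 34 mm under the seated handles' axes. Three pairs of clips side by side, 80 mm apart, in any order: wide, narrow, and one already holding a fixed wooden spoon (14 mm handle, 44 mm bowl). Origin: on the counter straight below the middle pair's origin; x up the slope (level), y along the row.
- bowl: Upturned olive-green melamine bowl, 156 mm across, 68 mm high; origin at the centre of its underside. Leave alone.
- jug: Glass measuring jug, 104 mm across the rim, 125 mm high, handle to its +y side; origin at the centre of its underside. Leave alone.
- tongs: Closed steel tongs lying flat, 255 mm long, 50 mm wide, 13 mm high; origin at the middle of the underside, x along them. Leave alone.
Not all that is in view belongs to the job. What is shaped like the mould but pink is not meant.

How it is judged (in metres and radians):
At the end, for the whole second after the job is handed in: The pestle in the wide clips and the mould in the narrow clips, both at rest: the middle of each handle within 4 mm (square to the board and across it) and 16 mm (along the handle) of the fully seated place, the handle in line with its clips within 0.08 rad, head end up the slope (z of pestle_mid in the frame of wide_clips between -0.004 and 0.004 m and y of pestle_mid in the frame of wide_clips between -0.004 and 0.004 m and x of pestle_mid in the frame of wide_clips between -0.016 and 0.016 m and x of pestle_head in the frame of wide_clips above 0.05 m and angle between the x axis of pestle_mid and the x axis of wide_clips, either way round below 0.08 rad and linear speed of each of pestle, mould below 0.01 m/s and z of mould_mid in the frame of narrow_clips between -0.004 and 0.004 m and y of mould_mid in the frame of narrow_clips between -0.004 and 0.004 m and x of mould_mid in the frame of narrow_clips between -0.016 and 0.016 m and x of mould_head in the frame of narrow_clips above 0.05 m and angle between the x axis of mould_mid and the x axis of narrow_clips, either way round below 0.08 rad); the robot touches nothing.
It fails at once if moving the bowl by more than 25 mm (distance of bowl from where it was at the start of the episode above 0.025 m).
It fails at once if moving the jug by more than 25 mm (distance of jug from where it was at the start of the episode above 0.025 m).
It fails at once if moving the tongs by more than 25 mm (distance of tongs from where it was at the start of the episode above 0.025 m).
It also fails if it takes over 56 s, if anything falls off the work surface, if the arm or the gripper's body presses on something with over 40 N, if the wrist force passes 120 N, or if a joint passes its speed limit or range.

ROBOT

A 6-joint arm with a two-finger parallel gripper is mounted at the origin on the work surface. World frame = base frame: x ahead of the robot, y to its left, z up, the work surface at z = 0. Lengths are in mm, angles in degrees, forces in N, time in s.
With the tool pointing down it reaches from about 375 to 975 mm from the base axis. Payload 3.8 kg.
Tool frame: the origin (TCP) lies where the fingers leave the gripper's body, on its centre line; the fingertips stand 64 mm ahead of it and the grasp point (between the pads) lies 45 mm ahead of it (robot.finger_overhang is the distance from the TCP to the fingertips, in mm); y points along the fingers, z is the direction in which the jaws open and shut, and the axes are right-handed (so a half turn about y gives the same grasp; the last joint's range is limited). The gripper opens to 88 mm and grips with 3 to 60 N. Pads are 18 mm wide; open, the fingers measure 123 mm over their backs; the gripper's body (75 mm by 187 mm) begins 45 mm behind the grasp point.
Start: joints at [66.297, 15.12, 91.902, -0, 72.978, -2.114], TCP at [248.362, 627.643, 302.706] pointing down, gripper open.
Joint ranges: [-150.88, 150.88], [-54.13, 125.18], [17.81, 147.31], [-75.09, 255.09], [0, 152.58], [-146.25, 146.25]. Speed limits (degrees/s): [147.25, 147.25, 180, 180, 180, 180].

INTERFACE

Orientations are given as a 3x3 rotation matrix whose columns are the frame's x, y, z axes.
In Python, from bench import robot gives the robot as it stands.
- The arm moves only by the tool carry_out, never from a script. Its argument "motion" is a list that holds one entry, the list of rows, each a list of 7 numbers: the gripper's target within -1 to 1 (fully open at 1, half-way at 0, shut at -1), then the shift along the tool's x, y, z in m, then the turn, a rotation vector about the tool's x, y, z in degrees. In form: [[[claw, tx, ty, tz, rx, ry, rz], ...]]. A call has 1 to 8 rows; each row shifts and turns the commanded pose from where the row before left it, along the tool's axes as they then stand; what a row does not reach is not made up. A row lasts 1/12 s, in which the tool goes at most 41.7 mm and 7.16 degrees, less where a joint would pass 70% of its speed; a pose out of reach is approached as far as the arm can. A call is refused whole if a number of a shift passes 0.0417 or a number of a turn 7.16, either way. A call with a gripper value outside its range is refused whole. The fingers move at their own pace and stop on an object; "squeeze" is the grip in N (left out, the last holds). Time passes only in rows, so rows that do not move let the fingers close. It gives the time, the measured TCP pose, the force and the opening at its end, in the units of the state.
- robot.get_obs(): the state, without advancing time (a new reading comes with each control period).
- robot.snapshot(name): name is "scene" or "side" or "wrist"; returns a dict with "image" (480x640x3 uint8, red, green, blue), "range_z" (480x640 float32, mm along the optical axis (not along the pixel's ray), 0 where there is no reading), "mtx" (3x3 intrinsics, pixels), "world_to_cam" (4x4, takes a point from world to camera coordinates); the wrist camera has in their place "mount" (4x4, takes a point from camera to tool coordinates, whose origin is the TCP and whose axes are the tool frame's). Camera axes: x right, y up, looking along -z (the intrinsics and any distortion apply to the point x, -y, -z); pixel columns grow to the right and rows downward; lengths in mm; the calibration is good to about 2 mm. The wrist camera is an equidistant fisheye: a pixel r from the principal point sees the ray r / f radians off the axis. A picture is of the moment at which its call begins: read the wrist's pose just before it.
- robot.close_job(): hands the job in, once; it reports no verdict.
Trained networks look in the newest picture that a camera, given by its name, has taken for a name from the list of things; names that differ only in an ending like _2 or _b are one class to them, and where a whole thing is asked for, a point or a joint stands for the part that bears it (a point fixed in the world has none). Each returns a list of dicts, best first, with "conf" (0 to 1); they miss things now and then, are a little off and sometimes report something else, mostly with a low value. They report only what shows in the picture. A call takes as long as a camera call. They do not tell look-alikes from the thing itself.
- robot.regions_of(camera, name): "mask" (480x640 bool, what is visible of it) and "extent" ([left, top, width, height] in pixels, round what is visible of it).
The state is a dict: "clock": time; "joint_positions": joint angles; "qvel": joint speeds; "joint_torque": joint torques, N m; "position": TCP position; "ee_rot": TCP orientation; "wrist_force": force on the tool from outside, world axes, zero at the start; "wrist_torque": the same for the moment, N m; "finger_gap": opening from 0.0 (shut) to 1.0 (fully open).
Only numpy, scipy, OpenCV 4.12 (cv2) and the standard library are available. Lean on these libraries where they do the work, as an engineer would, in place of code of your own. Each camera call takes 0.05 s, during which the arm holds its last target. There are 200 camera calls.

## Working session

There is one attempt and no reset: what is moved stays moved. The work goes in short steps, Python scripts to look and compute and a tool call to move; the robot and the scene stay as the last step left them, time stands still between calls to the robot, and variables do not carry over. Pictures are saved under pics/ and viewed, about 8 in all and at most 12, crops included, and the job is handed in when it is done.

Besides the shell and the picture viewer there is one more tool, called after "Emit:" in YAML: its name, and indented under it one key for each argument. carry_out: Moves the arm, as the interface text tells. Its arguments: {"type":"object","properties":{"motion":{"type":"array","items":{"type":"array","items":{"type":"array","items":{"type":"number"}}}},"squeeze":{"type":"number"}},"required":["motion"]}

```bash
mkdir -p pics; ls
python3 - <<'E'
from bench import robot
import cv2,numpy as np
o=robot.get_obs(); print(o)
for n in("scene","side"):
    s=robot.snapshot(n); cv2.imwrite(f"pics/{n}0.png",s["image"][:,:,::-1]); np.savez(f"{n}0.npz",**s)
    print(n,s["mtx"].tolist(),np.round(s["world_to_cam"],3).tolist())
    for t in("pestle","mould","wide_clips","narrow_clips","rack"):
        for r in robot.regions_of(n,t): print(t,r["conf"],r["extent"],r["mask"].sum())
E
```

```text
pics
{'clock': 0.0, 'joint_positions': array([ 6.62974912e+01,  1.51682546e+01,  9.19797423e+01, -2.23483974e-03,
        7.29781533e+01, -2.11514921e+00]), 'qvel': array([ 0.12657037,  0.00764814,  0.05462647, -0.0536289 ,  0.00293183,
        0.05070568]), 'joint_torque': array([ 1.00233505e-03, -5.02122223e+01, -3.56877816e+01,  7.29964301e-02,
        2.94777914e-02, -1.72205764e-04]), 'position': array([248.1402019 , 627.12844761, 301.4127389 ]), 'ee_rot': array([[ 9.29861875e-01, -8.50919290e-04,  3.67907827e-01],
       [-3.67908809e-01, -2.03099810e-03,  9.29859658e-01],
       [-4.40154218e-05, -9.99997575e-01, -2.20160840e-03]]), 'wrist_force': array([-0.1966    , -0.12595466,  0.02360854]), 'wrist_torque': array([-0.02561807, -0.03806611,  0.0064658 ]), 'finger_gap': 1.0011040382587924}
scene [[451.2224014218402, 0.0, 317.8990873642194], [0.0, 451.2224014218402, 241.03646960192899], [0.0, 0.0, 1.0]] [[-0.429, 0.903, 0.02, 259.012], [-0.544, -0.276, 0.792, 168.243], [0.721, 0.33, 0.61, -1738.889], [0.0, 0.0, 0.0, 1.0]]
pestle 0.98 [252.3, 236.4, 56.8, 35.3] 582
mould 0.82 [
[... 224 characters left out ...]
286.2, 22.8, 22.7] 270
rack 0.89 [302.0, 292.7, 109.3, 72.9] 1679
side [[557.4924933164906, 0.0, 321.99413698309496], [0.0, 557.4924933164906, 241.36571394027442], [0.0, 0.0, 1.0]] [[0.965, -0.261, 0.005, -479.084], [0.18, 0.677, 0.713, -142.269], [-0.19, -0.687, 0.701, -1672.216], [0.0, 0.0, 0.0, 1.0]]
pestle 0.6 [300.3, 287.0, 71.2, 22.0] 771
mould 0.86 [248.7, 313.7, 27.5, 64.0] 868
mould 0.85 [328.0, 389.1, 83.6, 34.8] 1083
mould 0.61 [310.7, 329.1, 77.0, 26.7] 911
mould 0.61 [264.1, 225.6, 18.2, 49.2] 528
wide_clips 0.74 [345.1, 182.8, 26.0, 25.3] 122
wide_clips 0.53 [397.8, 271.1, 51.2, 42.9] 1849
narrow_clips 0.5 [349.2, 195.9, 33.6, 26.9] 150
rack 0.66 [334.1, 170.0, 62.3, 80.0] 1372
```

Run:
```python
import cv2,numpy as np
a=cv2.imread("pics/scene0.png")[170:390,130:440]; b=cv2.imread("pics/side0.png")[150:450,200:500]
cv2.imwrite("pics/s1.png",cv2.resize(a,(800,568),interpolation=cv2.INTER_CUBIC)); cv2.imwrite("pics/d1.png",cv2.resize(b,(600,600),interpolation=cv2.INTER_CUBIC))
```

```text
(no output)
```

View pics/s1.png

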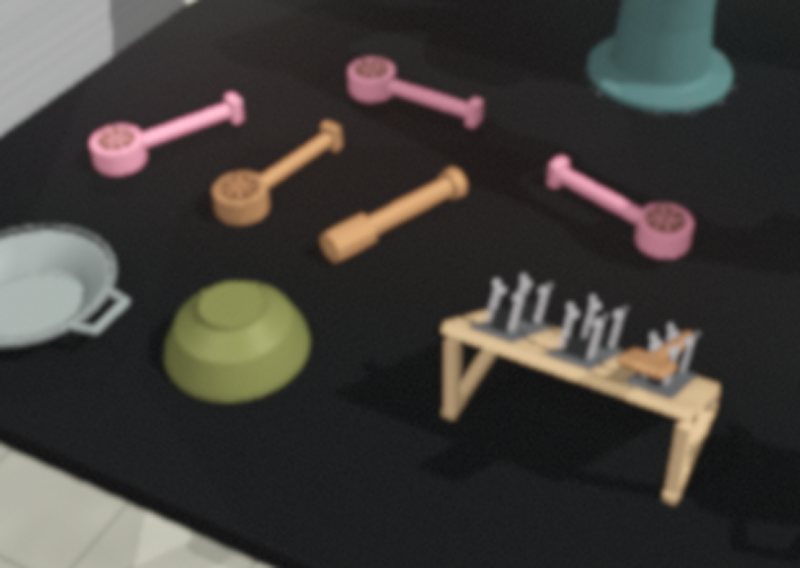

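View pics/d1.png

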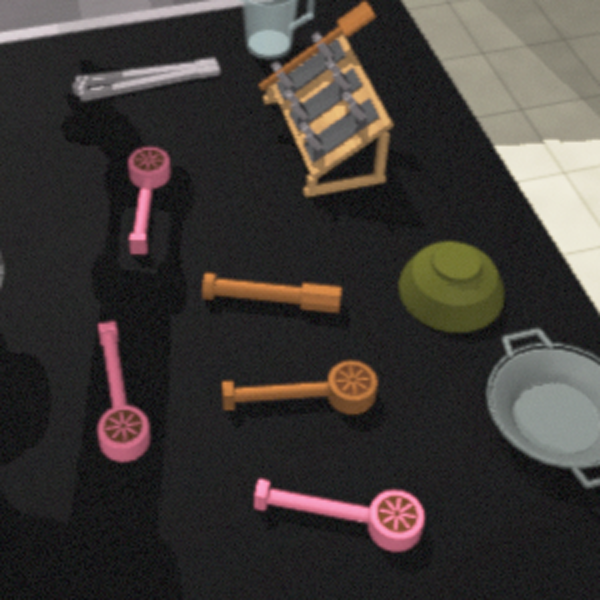

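The scene crop shows the wooden mould with its head at (240,197) and knob at (332,137), and the wooden pestle from (348,240) to (455,183). Three pink look-alike moulds have heads at (118,150), (372,80) and (663,230). The rack has the spoon in its right-hand (+y) pair. The side crop agrees: pestle at (270,292), wooden mould at (300,387).

In full-scene pixels:
- **Candidates for the mould:** wood (223,246), pink (176,228), (274,201) and (387,259). I choose the wooden one.
- **Candidates for the pestle:** only one, at about (280,252). The spoon at about (385,308) is a fixture.

```bash
cat > h.py <<'E'
import numpy as np,cv2
def deproj(s,mask,obs=None):
    v,u=np.nonzero(mask&(s["range_z"]>0)); z=s["range_z"][v,u].astype(float); K=s["mtx"]
    if "mount" in s:
        a=(u-K[0,2])/K[0,0]; b=(v-K[1,2])/K[1,1]; r=np.hypot(a,b)+1e-9; t=np.tan(r)/r
        p=np.c_[a*t*z,-b*t*z,-z,np.ones(len(z))]@s["mount"].T
        return p[:,:3]@obs["ee_rot"].T+obs["position"],u,v
    p=np.c_[(u-K[0,2])/K[0,0]*z,-(v-K[1,2])/K[1,1]*z,-z,np.ones(len(z))]
    return (p@np.linalg.inv(s["world_to_cam"]).T)[:,:3],u,v
def wood(img):
    h=cv2.cvtColor(np.ascontiguousarray(img),cv2.COLOR_RGB2HSV); return (h[...,0]>5)&(h[...,0]<24)&(h[...,1]>90)&(h[...,2]>60)
E
python3 - <<'E'
from h import *
from bench import robot
for n in("scene","side"):
    s=dict(np.load(f"{n}0.npz")); m=wood(s["image"]).astype(np.uint8)
    k,l,st,c=cv2.connectedComponentsWithStats(m)
    for i in range(1,k):
        if st[i,4]<150: continue
        p,u,v=deproj(s,l==i); q=p[:,:2]; md=np.median(p,0); w,V=np.linalg.eigh(np.cov((q-q.mean(0)).T)); d=V[:,1]; t=(q-q.mean(0))@d
        print(n,st[i],"med",md.round(),"z",np.percentile(p[:,2],[2,50,98]).round(),"ang",np.degrees(np.arctan2(d[1],d[0])).round(1),"ends",(q.mean(0)+d*np.percentile(t,1)).round(),(q.mean(0)+d*np.percentile(t,99)).round())
o=robot.get_obs(); s=robot.snapshot("wrist"); print(s["mtx"].tolist(),s["mount"].round(3).tolist())
cv2.imwrite("pics/w0.png",s["image"][:,:,::-1])
E
```

```text
scene [ 261   38   46   86 3080] med [-488. -700.  196.] z [ 15. 196. 366.] ang 90.0 ends [-488. -822.] [-488. -595.]
scene [ 453   58  162   49 2045] med [-447.  400.  348.] z [335. 348. 423.] ang 90.0 ends [-453.  107.] [-454.  667.]
scene [ 536  118   36   69 1074] med [-393.  548.  117.] z [ -1. 117. 263.] ang 146.9 ends [-378.  536.] [-498.  614.]
scene [211 216  53  42 813] med [ 515. -350.   20.] z [-5. 20. 36.] ang 175.7 ends [ 584. -362.] [ 335. -344.]
scene [253 233  59  39 785] med [ 498. -182.   21.] z [-5. 21. 36.] ang 161.5 ends [ 587. -212.] [ 361. -136.]
scene [300 291  90  43 408] med [677.  27.   0.] z [ -5.   0. 123.] ang 86.7 ends [678. -49.] [694. 227.]
scene [367 303  25  15 218] med [749. 219. 184.] z [ -3. 184. 198.] ang -163.3 ends [775. 227.] [555. 162.]
side [  530     0   110   190 14208] med [2476. 1265. -306.] z [-641. -306.  102.] ang 90.0 ends [2476.  736.] [2477. 1804.]
side [   0  130   41   74 1401] med [-413.  526.  126.] z [  5. 126. 264.] ang 87.2 ends [-415.  509.] [-406.  693.]
side [ 329  150   68   99 1746] med [699.  98.  71.] z [ -4.  71. 193.] ang 76.3 ends [660.   4.] [778. 487.]
side [301 286  71  21 780] med [ 499. -180.   26.] z [-3. 26. 39.] ang 156.8 ends [ 580. -217.] [ 397. -138.]
side [ 310  330   79   27 1052] med [ 521. -354.   27.] z [-3. 27. 38.] ang 168.4 ends [ 584. -374.] [ 376. -331.]
[[371.64829954431775, 0.0, 317.8851607587003], [0.0, 371.64829954431775, 239.51187771224093], [0.0, 0.0, 1.0]] [[0.0, -0.96, -0.282, -72.905], [-0.0, 0.282, -0.96, -81.888], [1.0, 0.0, -0.0, 0.637], [0.0, 0.0, 0.0, 1.0]]
```

View pics/w0.png

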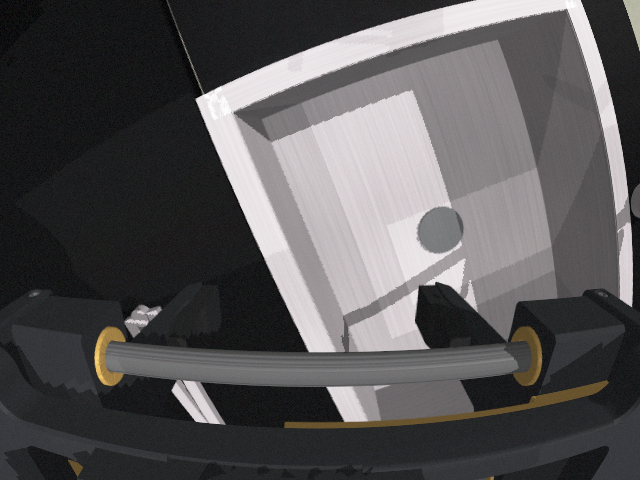

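Emit:
carry_out:
  motion:
    - [[1,0.0346,-0.0033,-0.019,0,0,0],[1,0.0346,-0.0033,-0.019,0,0,0],[1,0.0346,-0.0033,-0.019,0,0,0],[1,0.0346,-0.0033,-0.019,0,0,0],[1,0.0346,-0.0033,-0.019,0,0,0],[1,0.0346,-0.0033,-0.019,0,0,0],[1,0.0346,-0.0033,-0.019,0,0,0],[1,0.0346,-0.0033,-0.019,0,0,0]]

```text
clock: 1.32
position: [450.7, 382.9, 329.6]
ee_rot: [[0.93, 0.001, 0.368], [-0.368, 0.0, 0.93], [0.0, -1.0, 0.001]]
wrist_force: [-0.1, 0.8, 0.5]
finger_gap: 1.002
```

Emit:
carry_out:
  motion:
    - [[1,0.0346,-0.0033,-0.019,0,0,0],[1,0.0346,-0.0033,-0.019,0,0,0],[1,0.0346,-0.0033,-0.019,0,0,0],[1,0.0346,-0.0033,-0.019,0,0,0],[1,0.0346,-0.0033,-0.019,0,0,0],[1,0.0346,-0.0033,-0.019,0,0,0],[1,0.0346,-0.0033,-0.019,0,0,0],[1,0,0,0,0,0,0]]

```text
clock: 1.98
position: [630.0, 166.1, 352.9]
ee_rot: [[0.928, 0.004, 0.373], [-0.373, -0.003, 0.928], [0.004, -1.0, -0.001]]
wrist_force: [0.2, -0.6, -0.0]
finger_gap: 1.004
```

Run:
```python
from h import *
from bench import robot
o=robot.get_obs(); print(o["clock"],o["position"].round(1),o["ee_rot"].round(3).tolist(),o["joint_positions"].round(1))
s=robot.snapshot("wrist"); cv2.imwrite("pics/w1.png",s["image"][:,:,::-1]); np.savez("w1.npz",pos=o["position"],rot=o["ee_rot"],**s)
for t in("pestle","mould","wide_clips","narrow_clips","rack"):
    for r in robot.regions_of("wrist",t):
        p,_,_=deproj(s,r["mask"],o); print(t,r["conf"],r["extent"],r["mask"].sum(),np.median(p,0).round(1) if len(p) else 0)
```

```text
1.9833 [630.  166.1 352.9] [[0.928, 0.004, 0.373], [-0.373, -0.003, 0.928], [0.004, -1.0, -0.001]] [ 12.7  11.   91.6  -0.2  77.2 -55.4]
pestle 0.8 [31.2, 128.1, 39.6, 147.1] 2847 [ 498.1 -173.1   27.5]
mould 0.98 [2.1, 259.1, 22.7, 40.8] 677 [ 556.1 -336.1   25.7]
mould 0.79 [76.1, 1.1, 160.0, 48.8] 3358 [365.9 105.   26.7]
mould 0.66 [0.0, 51.0, 10.0, 19.7] 138 [ 251.3 -180.5   10.1]
wide_clips 0.9 [262.2, 191.4, 82.3, 113.6] 1603 [640.3 140.8 106.6]
narrow_clips 0.93 [192.0, 221.5, 69.0, 113.2] 1328 [635.7  62.8 102. ]
rack 0.81 [190.0, 145.2, 268.7, 207.5] 14817 [678.2 171.2  90.1]
```

View pics/w1.png

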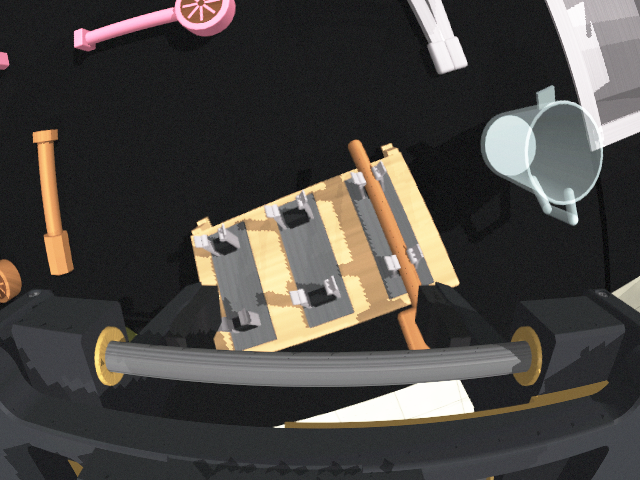

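The wrist view shows the wide clips as the middle pair, at about (300,250), and the narrow clips as the left (-y) pair, at about (230,280). The spoon is in the right-hand pair, with the jug at (545,155). I'll move a little further so the gripper stops hiding the rack.

Emit:
carry_out:
  motion:
    - [[1,0.04,0,-0.005,0,0,0],[1,0.04,0,-0.005,0,0,0],[1,0.03,0,0,0,0,0],[1,0,0,0,0,0,0],[1,0,0,0,0,0,0]]

```text
clock: 2.7
position: [724.8, 122.6, 351.0]
ee_rot: [[0.93, -0.002, 0.368], [-0.368, 0.0, 0.93], [-0.002, -1.0, -0.001]]
wrist_force: [0.2, -0.4, 0.3]
finger_gap: 0.999
```

Run:
```python
from h import *
from bench import robot
from scipy.optimize import least_squares
o=robot.get_obs(); print(o["clock"],o["position"].round(1),np.abs(o["qvel"]).max())
s=robot.snapshot("wrist"); cv2.imwrite("pics/w2.png",s["image"][:,:,::-1]); np.savez("w2.npz",pos=o["position"],rot=o["ee_rot"],**s)
for t in("wide_clips","narrow_clips","rack","pestle"):
    for r in robot.regions_of("wrist",t):
        p,u,v=deproj(s,r["mask"],o); print(t,round(r["conf"],2),r["extent"],r["mask"].sum(),np.median(p,0).round(1))
        if t=="rack" :
            c=s["image"][v,u].astype(int); sat=c.max(1)-c.min(1)
            g=p[(p[:,2]>30)]
            # RANSAC plane
            rng=np.random.default_rng(0); best=None
            for _ in range(400):
                a=g[rng.choice(len(g),3,False)]; n=np.cross(a[1]-a[0],a[2]-a[0]); n/=np.linalg.norm(n)+1e-9
                k=np.abs((g-a[0])@n)<3
                if best is None or k.sum()>best.sum(): best=k
            q=g[best]; m=q.mean(0); n=np.linalg.svd(q-m,full_matrices=False)[2][2]; n*=np.sign(n[2])
            print("plane inl",best.sum(),len(g),"tilt",np.degrees(np.arccos(n[2])),"yaw",np.degrees(np.arctan2(-n[1],-n[0])),"h at",m.round(1))
            np.savez("rk.npz",p=p,c=c,n=n,m=m,u=u,v=v)
```

```text
2.7 [724.8 122.6 351. ] 2.0821101889784663
wide_clips 0.97 [264.6, 79.1, 88.2, 121.3] 2267 [680.3 141.1 121. ]
narrow_clips 0.8 [193.1, 114.2, 72.0, 119.3] 2037 [679.7  61.7 121.9]
rack 0.84 [187.8, 54.5, 289.3, 224.9] 18306 [690.3 138.   98.1]
plane inl 17093 17965 tilt 34.865871633132414 yaw -0.022568943423013157 h at [683.8 141.2  94. ]
pestle 0.57 [33.4, 52.7, 29.6, 150.1] 2919 [ 501.7 -174.4   27.9]
```

View pics/w2.png

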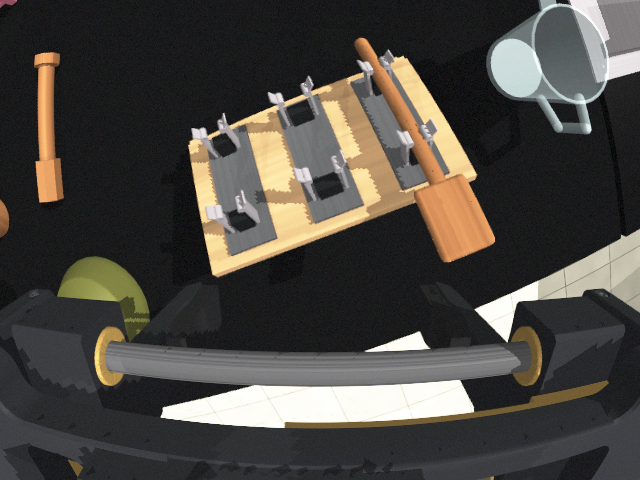

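Run:
```python
from h import *
d=np.load("rk.npz"); p,n,m,c=d["p"],d["n"],d["m"],d["c"]
a=np.radians(35); ex=np.array([np.cos(a),0,np.sin(a)]); ez=np.array([-np.sin(a),0,np.cos(a)])
h=(p-m)@n; sat=c.max(1)-c.min(1)
B=np.c_[p@ex,p[:,1]]
on=np.abs(h)<4
r=cv2.minAreaRect(B[on].astype(np.float32)); print("board rect",r, "pct x",np.percentile(B[on,0],[.5,99.5]),"y",np.percentile(B[on,1],[.5,99.5]))
print("board plane offset along ez", (m@ez), "resid mean of wood/strip", h[on&(sat>60)].mean(),h[on&(sat<40)].mean())
j=(h>14)&(h<60)&(sat<45)
for nm,lo,hi in(("narrow",30,102),("wide",102,180),("spoon",182,260)):
    k=j&(B[:,1]>lo)&(B[:,1]<hi); x,y=B[k,0],B[k,1]
    for sg in (-1,1):
        mid=np.median(x); q=k&((B[:,0]-(np.percentile(B[k,0],2)+np.percentile(B[k,0],98))/2)*sg>0)
        yy=B[q,1]; xx=B[q,0]; print(nm,sg,q.sum(),"x",np.percentile(xx,[3,50,97]).round(1),"y",np.percentile(yy,[2,98]).round(1),"mid",np.percentile(yy,[2,98]).mean().round(1),"h",np.percentile(h[q],[2,50,98]).round(1))
    st=(np.abs(h)<8)&(sat<30)&(B[:,1]>lo)&(B[:,1]<hi)
    print("  strip x",np.percentile(B[st,0],[1,99]).round(1),"y",np.percentile(B[st,1],[1,99]).round(1))
q=(sat>60)&(h>15)&(B[:,1]>180); print("spoon y",np.median(B[q&(B[:,0]<650),1]))
```

```text
board rect ((598.62890625, 141.9741973876953), (157.98785400390625, 251.61376953125), 0.056915946304798126) pct x [527.5990913  677.16286706] y [ 17.5680521  266.17911143]
board plane offset along ez -315.2049985280478 resid mean of wood/strip -0.0009402446279378656 1.6422704548764742
narrow -1 21 x [553.9 556.  566.1] y [48.4 75.1] mid 61.7 h [24.2 28.1 43.2]
narrow 1 12 x [641.5 649.6 650.2] y [45.4 51.9] mid 48.6 h [32.2 42.4 48.3]
  strip x [535.1 667. ] y [38.  84.6]
wide -1 2 x [565.8 566.  566.2] y [132.6 151.1] mid 141.8 h [41.1 41.5 41.8]
wide 1 6 x [638.1 648.4 650.1] y [122.4 123.1] mid 122.7 h [50.1 50.6 51.3]
  strip x [537.  666.6] y [116.4 164.4]
spoon -1 14 x [557.  565.5 566.4] y [210.3 236.7] mid 223.5 h [29.2 44.5 47.8]
spoon 1 24 x [638.3 640.1 649.2] y [232.4 237.4] mid 234.9 h [44.4 48.3 49.7]
  strip x [537.5 667.5] y [199.  244.1]
spoon y 235.5410903348122
```

The rack is aligned with the world axes. The wide origin is about (654.4, 141.5, 115) and the narrow about (654.4, 61.5, 115). The z value comes out at exactly the given 115. Next I'll look at the pestle from above.

Emit:
carry_out:
  motion:
    - [[1,-0.0074,0.0091,-0.0371,0,0,0],[1,-0.0074,0.0091,-0.0371,0,0,0],[1,-0.0074,0.0091,-0.0371,0,0,0],[1,-0.0074,0.0091,-0.0371,0,0,0],[1,-0.0074,0.0091,-0.0371,0,0,0],[1,-0.0074,0.0091,-0.0371,0,0,0],[1,-0.0074,0.0091,-0.0371,0,0,0],[1,-0.0074,0.0091,-0.0371,0,0,0]]

```text
clock: 3.62
position: [558.7, -132.6, 279.8]
ee_rot: [[0.93, 0.001, 0.367], [-0.367, -0.0, 0.93], [0.001, -1.0, 0.0]]
wrist_force: [0.7, 0.4, 0.3]
finger_gap: 1.0
```

Emit:
carry_out:
  motion:
    - [[1,-0.0074,0.0091,-0.0371,0,0,0],[1,-0.0074,0.0091,-0.0371,0,0,0],[1,0,0,0,0,0,0],[1,0,0,0,0,0,0],[1,0,0,0,0,0,0]]

```text
clock: 4.03
position: [519.5, -195.2, 262.0]
ee_rot: [[0.93, 0.002, 0.368], [-0.368, 0.0, 0.93], [0.001, -1.0, 0.001]]
wrist_force: [-0.7, 0.4, 0.2]
finger_gap: 0.999
```

```bash
cat >> h.py <<'E'
def locate(robot,name,hz):
    """axis of the wooden thing in xy: centreline of the handle cross-sections + extreme ends"""
    o=robot.get_obs(); s=robot.snapshot("wrist")
    rs=robot.regions_of("wrist",name); W=wood(s["image"])
    for r in rs: print(name,round(r["conf"],2),r["extent"],"wood share",(r["mask"]&W).sum()/r["mask"].sum())
    m=[r for r in rs if (r["mask"]&W).sum()/r["mask"].sum()>.5][0]["mask"]
    p,u,v=deproj(s,m&W,o); p=p[p[:,2]>4]; q=p[:,:2]
    print("obs",o["clock"],o["position"].round(1),o["joint_positions"].round(1),"z",np.percentile(p[:,2],[2,50,90,98]).round(1))
    c=q.mean(0); d=np.linalg.svd(q-c,full_matrices=False)[2][0]
    for _ in range(4):
        t=(q-c)@d; e=np.array([-d[1],d[0]]); w=(q-c)@e
        T=[];M=[];S=[]
        for b in np.arange(t.min(),t.max(),6):
            k=(t>=b)&(t<b+6)
            if k.sum()>8: lo,hi=np.percentile(w[k],[2,98]); T.append(b+3);M.append((lo+hi)/2);S.append(hi-lo)
        T,M,S=map(np.array,(T,M,S)); k=S<hz+5
        f=np.polyfit(T[k],M[k],1); c=c+e*f[1]; d=d+e*f[0]; d/=np.linalg.norm(d)
    print("widths",S.round())
    t=(q-c)@d; lo,hi=np.percentile(t,[.5,99.5])
    if S[:len(S)//2].mean()>S[len(S)//2:].mean(): d=-d; lo,hi=-hi,-lo
    print("len",hi-lo,"knob end",c+d*lo,"head end",c+d*hi,"dir deg",np.degrees(np.arctan2(d[1],d[0])))
    R=o["ee_rot"]; print("tool x deg",np.degrees(np.arctan2(R[1,0],R[0,0])),R.round(4).tolist())
    return o,s,c,d,lo,hi
E
python3 - <<'E'
from h import *
from bench import robot
o,s,c,d,lo,hi=locate(robot,"pestle",24)
print("mid from knob",c+d*(lo+21+65),"mid from head",c+d*(hi-55-65))
cv2.imwrite("pics/w3.png",s["image"][:,:,::-1])
E
```

```text
pestle 0.57 [530.4, 193.8, 109.6, 108.5] wood share 0.3257307351638618
pestle 0.56 [302.2, 61.6, 46.9, 228.5] wood share 0.4781420765027322Traceback (most recent call last):
  File "<stdin>", line 3, in <module>
  File "h.py", line 17, in locate
    m=[r for r in rs if (r["mask"]&W).sum()/r["mask"].sum()>.5][0]["mask"]
      ~~~~~~~~~~~~~~~~~~~~~~~~~~~~~~~~~~~~~~~~~~~~~~~~~~~~~~~~~^^^
IndexError: list index out of range
```

```bash
sed -i 's/^def locate(robot,name,hz):/def locate(robot,name,hz,near):/; s/^    m=\[r for r.*$/    m=np.ones(W.shape,bool); W=W|True/; s/p=p\[p\[:,2\]>4\]/p=p[(p[:,2]>8)\&(p[:,2]<50)\&(np.hypot(*(p[:,:2]-near).T)<125)]/' h.py
python3 - <<'E'
from h import *
from bench import robot
o,s,c,d,lo,hi=locate(robot,"pestle",24,(490,-178))
print("mid from knob",c+d*(lo+21+65),"mid from head",c+d*(hi-55-65))
cv2.imwrite("pics/w3.png",s["image"][:,:,::-1])
E
```

```text
pestle 0.97 [301.0, 61.9, 46.8, 226.6] wood share 0.4876244283023944
obs 4.1333 [ 520.3 -194.7  262.2] [-23.1   3.9 109.3   0.   66.7 -91.6] z [20.8 29.3 35.8 36.7]
widths [34. 35. 34. 23. 23. 23. 23. 23. 23. 23. 23. 23. 23. 22. 22. 23. 23. 23.
 23. 23. 23. 23. 22. 23. 35. 34. 35. 35. 34. 34. 35. 34. 35. 34.]
len 197.38482766102436 knob end [ 398.74759408 -137.84945382] head end [ 581.00145241 -213.64062293] dir deg -22.58022545360924
tool x deg -21.49869925676835 [[0.9304, 0.0018, 0.3665], [-0.3665, -0.0002, 0.9304], [0.0017, -1.0, 0.0005]]
mid from knob [ 478.15507439 -170.87144756] mid from head [ 470.20031709 -167.56342236]
```

View pics/w3.png

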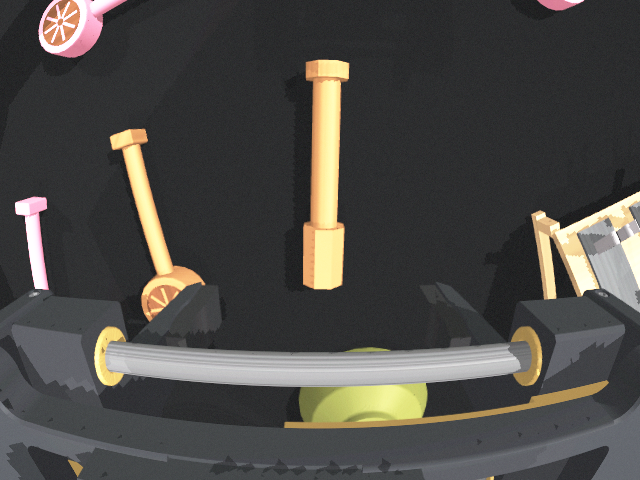

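The close crop confirms the pestle at (325,75–285), with a round knob and an eight-sided head. The wooden mould is at (125,140)–(172,300) and the bowl at (363,400). Widths come out at 23 for the handle and 35 for the head and knob, matching the given sizes. Now I'll descend on the pestle.

Emit:
carry_out:
  motion:
    - [[1,-0.026,0.025,0.0034,0,1.1,0],[1,-0.026,0.03,0.0034,0,0,0],[1,0,0.035,0,0,0,0],[1,0,0.035,0,0,0,0],[1,0,0.03,0,0,0,0],[1,0,0.02,0,0,0,0],[1,0,0,0,0,0,0],[1,0,0,0,0,0,0]]
  squeeze: 45

```text
clock: 4.9
position: [473.5, -168.9, 85.4]
ee_rot: [[0.923, -0.003, 0.384], [-0.384, 0.001, 0.923], [-0.003, -1.0, 0.0]]
wrist_force: [-0.1, -0.4, 0.7]
finger_gap: 1.001
```

Emit:
carry_out:
  motion:
    - [[1,0,0.01,0,0,0,0],[1,0,0.008,0,0,0,0],[1,0,0,0,0,0,0],[-1,0,0,0,0,0,0],[-1,0,0,0,0,0,0],[-1,0,0,0,0,0,0],[-1,0,0,0,0,0,0],[-1,0,0,0,0,0,0]]

```text
clock: 5.57
position: [474.0, -170.1, 68.6]
ee_rot: [[0.923, 0.001, 0.386], [-0.386, -0.0, 0.923], [0.001, -1.0, -0.0]]
wrist_force: [0.3, -1.0, 0.2]
finger_gap: 0.644
```

Emit:
carry_out:
  motion:
    - [[-1,0,0,0,0,0,0],[-1,0,0,0,0,0,0],[-1,0,0,0,0,0,0]]

```text
clock: 5.82
position: [473.8, -170.0, 68.3]
ee_rot: [[0.923, 0.0, 0.386], [-0.386, -0.0, 0.923], [0.0, -1.0, 0.0]]
wrist_force: [-1.1, 0.6, -0.0]
finger_gap: 0.418
```

Emit:
carry_out:
  motion:
    - [[-1,0,0,0,0,0,0],[-1,0,0,0,0,0,0],[-1,0,0,0,0,0,0],[-1,0,0,0,0,0,0],[-1,0,-0.01,0,0,0,0],[-1,0,-0.03,0,0,0,0],[-1,0,-0.03,0,0,0,0],[-1,0,-0.03,0,0,0,0]]

```text
clock: 6.48
position: [473.0, -169.7, 169.2]
ee_rot: [[0.923, -0.002, 0.386], [-0.386, 0.001, 0.923], [-0.002, -1.0, -0.0]]
wrist_force: [-0.5, -0.2, -0.2]
finger_gap: 0.261
```

```bash
cat >> h.py <<'E'
from scipy.spatial.transform import Rotation as Ro
_a=np.radians(35); EX=np.array([np.cos(_a),0,np.sin(_a)]); EZ=np.array([-np.sin(_a),0,np.cos(_a)])
RT=np.c_[EX,-EZ,[0,1,0]]
def go(robot,tgt,R=RT,rows=0):
    o=robot.get_obs(); rv=np.degrees(Ro.from_matrix(o["ee_rot"].T@R).as_rotvec()); d=o["ee_rot"].T@(np.array(tgt)-o["position"])
    print("clk",o["clock"],"pos",o["position"].round(1),"q",o["joint_positions"].round(0),"F",o["wrist_force"].round(1),"gap mm",round(o["finger_gap"]*88,1))
    print("turn total",rv.round(2),"/8",(rv/8).round(2),"shift(tool now) mm",d.round(1),"shift in final frame",(R.T@(np.array(tgt)-o["position"])).round(1))
E
python3 -c "
from h import *
from bench import robot
go(robot,(568.4,141.5,237.8))"
```

```text
clk 6.4833 pos [ 473.  -169.7  169.2] q [-23.   4. 120.  -0.  56. -90.] F [-0.5 -0.2 -0.2] gap mm 22.9
turn total [  6.91 -21.98 -34.64] /8 [ 0.86 -2.75 -4.33] shift(tool now) mm [-32.1 -68.6 323.9] shift in final frame [117.5  -1.5 311.2]
```

Emit:
carry_out:
  motion:
    - [[-1,0,-0.015,0,0.86,-2.75,-4.33],[-1,0,-0.015,0,0.86,-2.75,-4.33],[-1,0,-0.01,0,0.86,-2.75,-4.33],[-1,0,0,0,0.86,-2.75,-4.33],[-1,0,0,0,0.86,-2.75,-4.33],[-1,0,0,0,0.86,-2.75,-4.33],[-1,0,0,0,0.86,-2.75,-4.33],[-1,0,0,0,0.86,-2.75,-4.33]]

```text
clock: 7.15
position: [472.2, -164.6, 211.5]
ee_rot: [[0.823, 0.568, 0.013], [-0.01, -0.008, 1.0], [0.568, -0.823, -0.001]]
wrist_force: [-1.1, -2.3, -1.3]
finger_gap: 0.259
```

```bash
python3 -c "
from h import *
from bench import robot
go(robot,(568.4,141.5,237.8))"
```

```text
clk 7.15 pos [ 472.2 -164.6  211.5] q [ -31.  -13.  137.   34.   31. -146.] F [-1.1 -2.3 -1.3] gap mm 22.8
turn total [ 0.49 -0.56 -0.42] /8 [ 0.06 -0.07 -0.05] shift(tool now) mm [ 91.1  30.3 307.3] shift in final frame [ 93.9  33.6 306.1]
```

Emit:
carry_out:
  motion:
    - [[-1,0.0104,0.0037,0.034,0,0,0],[-1,0.0104,0.0037,0.034,0,0,0],[-1,0.0104,0.0037,0.034,0,0,0],[-1,0.0104,0.0037,0.034,0,0,0],[-1,0.0104,0.0037,0.034,0,0,0],[-1,0.0104,0.0037,0.034,0,0,0],[-1,0.0104,0.0037,0.034,0,0,0],[-1,0.0104,0.0037,0.034,0,0,0]]

```text
clock: 7.82
position: [558.6, 101.6, 233.0]
ee_rot: [[0.825, 0.565, 0.009], [-0.005, -0.009, 1.0], [0.565, -0.825, -0.005]]
wrist_force: [0.4, -0.3, -1.3]
finger_gap: 0.26
```

Emit:
carry_out:
  motion:
    - [[-1,0.0104,0.0037,0.034,0,0,0],[-1,0,0,0,0,0,0],[-1,0,0,0,0,0,0],[-1,0,0,0,0,0,0]]

```text
clock: 8.15
position: [569.0, 133.7, 234.6]
ee_rot: [[0.826, 0.563, 0.008], [-0.004, -0.009, 1.0], [0.563, -0.826, -0.005]]
wrist_force: [-0.2, -0.0, -0.9]
finger_gap: 0.258
```

```bash
python3 -c "
from h import *
from bench import robot
go(robot,(591.3,141.5,205.1))
o=robot.get_obs();s=robot.snapshot('wrist');cv2.imwrite('pics/w4.png',s['image'][:,:,::-1])
p,u,v=deproj(s,np.ones((480,640),bool),o);W=wood(s['image'])[v,u]
a=(p-[654.4,141.5,115]);L=np.c_[a@EX,a[:,1],a@EZ];np.savez('w4.npz',L=L,u=u,v=v,W=W)
k=(abs(L[:,1])<30)&(L[:,2]>60)&(L[:,2]<150)&W
for b in range(-120,130,10):
  q=k&(L[:,0]>=b)&(L[:,0]<b+10)
  if q.sum()>15: print(b,q.sum(),np.percentile(L[q,1],[3,97]).round(1),np.percentile(L[q,2],[50,97]).round(1))
"
```

```text
clk 8.15 pos [569.  133.7 234.6] q [ 15.  -5. 127. -20.  26. -59.] F [-0.2 -0.  -0.9] gap mm 22.7
turn total [ 0.51 -0.24 -0.73] /8 [ 0.06 -0.03 -0.09] shift(tool now) mm [ 1.8 36.8  8.2] shift in final frame [ 1.4 36.9  7.8]
-90 1236 [-24.2   9.4] [115.  117.2]
-80 3456 [-23.9   9.2] [114.9 116.8]
-70 2007 [-18.3   3.6] [108.3 114.2]
-60 1950 [-18.1   3.3] [108.1 110.2]
-50 1866 [-18.2   3.3] [107.9 110. ]
-40 1743 [-18.3   3.2] [107.7 109.7]
-30 1610 [-18.2   3.1] [107.5 109.5]
-20 1542 [-18.7   4.1] [107.2 109.4]
-10 1327 [-18.3   3.2] [107.1 109.1]
0 897 [-19.2   3.8] [106.6 135.1]
20 487 [-17.    1.4] [107.1 108.6]
30 884 [-18.6   3.2] [106.4 108.3]
40 429 [-19.    3.5] [105.1 108. ]
50 87 [-25.7   8.9] [88.9 98.7]
60 67 [-24.4   9.6] [87.3 90. ]
```

View pics/w4.png

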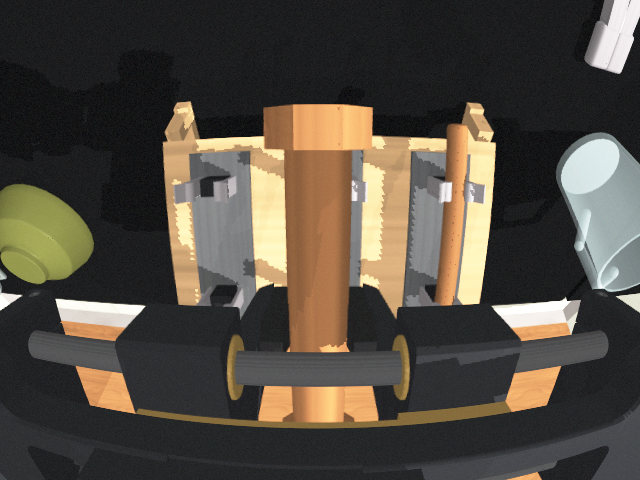

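The view shows the pestle held squarely over the middle pair, with its knob at (318,128). Its axis is at y -7.5 mm and 97 mm above its seat. I'll correct the offset and tilt, then approach.

Emit:
carry_out:
  motion:
    - [[-1,0.003,0.01,0.004,0.25,-0.12,-0.4],[-1,0.003,0.01,0.0037,0.25,-0.12,-0.4],[-1,0,0.02,0,0,0,0],[-1,0,0.015,0,0,0,0],[-1,0,0,0,0,0,0],[-1,0,0,0,0,0,0],[-1,0,0,0,0,0,0]]

```text
clock: 8.78
position: [606.4, 140.8, 193.1]
ee_rot: [[0.818, 0.576, 0.001], [-0.001, -0.0, 1.0], [0.576, -0.818, 0.001]]
wrist_force: [-0.4, -0.4, -1.3]
finger_gap: 0.262
```

```bash
cat > chk.py <<'E'
import sys
from h import *
from bench import robot
oy=float(sys.argv[1]); zlo,zhi=float(sys.argv[2]),float(sys.argv[3])
O=np.array([654.4,oy,115]); go(robot,O+50*EZ)
o=robot.get_obs();s=robot.snapshot('wrist'); T=o["position"]-O
print("TCP in rack",(T@EX).round(1),T[1].round(1),(T@EZ).round(1))
p,u,v=deproj(s,np.ones((480,640),bool),o);W=wood(s['image'])[v,u]
a=p-O;L=np.c_[a@EX,a[:,1],a@EZ]
k=(abs(L[:,1])<42)&(L[:,2]>zlo)&(L[:,2]<zhi)&W
for b in range(-120,130,10):
  q=k&(L[:,0]>=b)&(L[:,0]<b+10)
  if q.sum()>15: print(b,q.sum(),np.percentile(L[q,1],[3,97]).round(1),np.percentile(L[q,2],[50,97]).round(1))
if len(sys.argv)>4: cv2.imwrite(sys.argv[4],s['image'][:,:,::-1])
c=s["image"][v,u].astype(int); st=(c.max(1)-c.min(1)<30)&(abs(L[:,2]+32)<7)
for y0 in(-160,-80,0,80,160):
  q=st&(abs(L[:,1]-y0)<36)&(L[:,0]<30)&(L[:,0]>-65)
  if q.sum()>100: print("strip",y0,q.sum(),np.percentile(L[q,1],[2,98]).round(1))
E
python3 chk.py 141.5 10 150
```

```text
clk 8.7833 pos [606.4 140.8 193.1] q [ 14.   2. 125. -25.  20. -55.] F [-0.4 -0.4 -1.3] gap mm 23.0
turn total [ 0.02 -0.08  0.15] /8 [ 0.   -0.01  0.02] shift(tool now) mm [-5.5 41.5  0.7] shift in final frame [-5.4 41.5  0.7]
TCP in rack 5.4 -0.7 91.5
-80 2174 [-16.8  16.7] [58.3 60.4]
-70 3033 [-16.7  16.4] [57.4 60.2]
-60 2022 [-10.9  10.6] [51.9 53.9]
-50 1930 [-10.8  10.4] [51.9 54. ]
-40 1822 [-10.7  10.6] [51.8 53.8]
-30 2500 [-18.7  18.6] [ 52.7 111.6]
-20 5207 [-33.5  38.6] [116.3 119.7]
-10 1551 [-12.   18.8] [51.7 54.3]
0 1310 [-10.9  10.7] [51.6 53.7]
10 559 [-18.7  18.5] [50.9 85.4]
30 719 [-10.    9.7] [52.  53.6]
40 848 [-11.   10.8] [51.6 53.4]
50 240 [-11.7  11.2] [49.1 52.8]
60 147 [-17.8  16.9] [33.4 36.4]
strip -80 9449 [-101.   -57.4]
strip 0 1414 [-21.9  22.4]
strip 80 6342 [57.7 84.5]
```

Aligned within 0.3 mm and 0.15°. Pushing in.

Emit:
carry_out:
  motion:
    - [[-1,0,0.012,0,0,0,0],[-1,0,0.01,0,0,0,0],[-1,0,0.006,0,0,0,0],[-1,0,0.005,0,0,0,0],[-1,0,0.004,0,0,0,0],[-1,0,0.003,0,0,0,0],[-1,0,0.002,0,0,0,0],[-1,0,0,0,0,0,0]]
  squeeze: 60

```text
clock: 9.5
position: [630.5, 141.3, 159.3]
ee_rot: [[0.817, 0.576, 0.001], [-0.001, -0.0, 1.0], [0.576, -0.817, 0.0]]
wrist_force: [-4.9, -1.8, 3.2]
finger_gap: 0.258
```

```bash
python3 chk.py 141.5 -2 120
```

```text
clk 9.5 pos [630.5 141.3 159.3] q [ 14.   7. 124. -29.  16. -50.] F [-4.9 -1.8  3.2] gap mm 22.7
turn total [ 0.01 -0.04  0.18] /8 [ 0.   -0.01  0.02] shift(tool now) mm [-5.8  0.   0.2] shift in final frame [-5.8  0.   0.2]
TCP in rack 5.8 -0.2 50.0
-80 2039 [-16.4  17.2] [16.7 18.8]
-70 3059 [-16.1  16.8] [16.  18.7]
-60 2002 [-10.4  11.1] [10.2 12.4]
-50 1723 [-8.9  9.7] [10.5 12.3]
-40 1701 [-9.4 10.3] [10.4 12.3]
-30 2464 [-18.1  19. ] [11.1 70. ]
-20 5213 [-33.2  38.6] [74.8 78.2]
-10 1520 [-11.3  12. ] [10.3 36.5]
0 1302 [-10.3  11.2] [10.2 12.2]
10 610 [-18.   18.9] [ 9.6 43.9]
30 653 [-8.5  9.3] [10.8 12.2]
40 716 [-8.7  9.5] [10.5 12.3]
50 241 [-10.7  11.4] [ 8.2 11.7]
strip -80 11254 [-101.1  -57.3]
strip 0 3058 [-21.8  22.3]
strip 80 8502 [57.7 87.8]
```

Emit:
carry_out:
  motion:
    - [[-1,0,0.001,0,0,0,0],[-1,0,0.001,0,0,0,0],[-1,0,0,0,0,0,0]]

```text
clock: 9.8
position: [630.7, 141.4, 159.1]
ee_rot: [[0.817, 0.576, 0.001], [-0.001, -0.001, 1.0], [0.576, -0.817, -0.0]]
wrist_force: [-21.9, -2.2, 20.7]
finger_gap: 0.259
```

Emit:
carry_out:
  motion:
    - [[-0.1,0,-0.002,0,0,0,0],[-0.1,0,0,0,0,0,0],[-0.1,0,0,0,0,0,0],[-0.1,0,0,0,0,0,0],[-0.1,0,0,0,0,0,0]]

```text
clock: 10.22
position: [630.7, 141.5, 158.8]
ee_rot: [[0.817, 0.576, 0.0], [-0.001, 0.0, 1.0], [0.576, -0.817, 0.001]]
wrist_force: [0.6, -0.4, -0.5]
finger_gap: 0.446
```

Emit:
carry_out:
  motion:
    - [[-0.1,0,-0.01,0,0,0,0],[-0.1,0,-0.02,0,0,0,0],[-0.1,0,-0.03,0,0,0,0],[0.3,0,-0.035,0,0,0,0],[1,0,-0.035,0,0,0,0],[1,0,0,0,0,0,0],[1,0,0,0,0,0,0]]

```text
clock: 10.8
position: [556.0, 141.9, 268.8]
ee_rot: [[0.814, 0.581, -0.0], [-0.001, 0.002, 1.0], [0.581, -0.814, 0.002]]
wrist_force: [0.1, -0.3, 0.0]
finger_gap: 0.731
```

```bash
python3 chk.py 141.5 2 60 pics/w5.png
```

```text
clk 10.8 pos [556.  141.9 268.8] q [ 16.  -9. 127. -19.  29. -60.] F [ 0.1 -0.3  0. ] gap mm 64.3
turn total [-0.12 -0.07  0.5 ] /8 [-0.02 -0.01  0.06] shift(tool now) mm [ -8.7 132.3  -0.7] shift in final frame [ -7.6 132.4  -0.4]
TCP in rack 7.6 0.4 182.4
-80 489 [-16.6  17.9] [16.  18.7]
-70 710 [-16.   17.1] [16.1 18.8]
-60 491 [-10.1  10.6] [10.2 12.3]
-50 414 [-8.7  9.9] [10.5 12.6]
-40 445 [-9.6 11.4] [10.4 12.4]
-30 479 [-10.4  11.5] [10.1 12.4]
-20 467 [-10.5  11.5] [10.1 12.4]
-10 452 [-9.9 11.6] [10.1 12.3]
0 437 [-10.1  11.6] [10.1 12.3]
10 420 [-10.5  11. ] [ 9.9 12.1]
20 410 [-10.4  11.6] [ 9.9 12.4]
30 363 [-10.5  11.2] [10.1 12.3]
40 315 [-8.3  9.7] [10.5 12.4]
50 343 [-10.1  10.7] [10.2 12.3]
60 598 [-14.8  15.6] [10.7 18. ]
70 507 [-15.8  17. ] [16.2 18.6]
80 490 [-16.1  17.2] [16.  18.4]
90 455 [-16.3  17.5] [16.1 18.5]
100 144 [-17.4  18.5] [11.2 17.9]
strip -80 5209 [-100.9  -57.6]
strip 0 1984 [-21.7  22.1]
strip 80 3442 [ 58.  101.7]
```

View pics/w5.png

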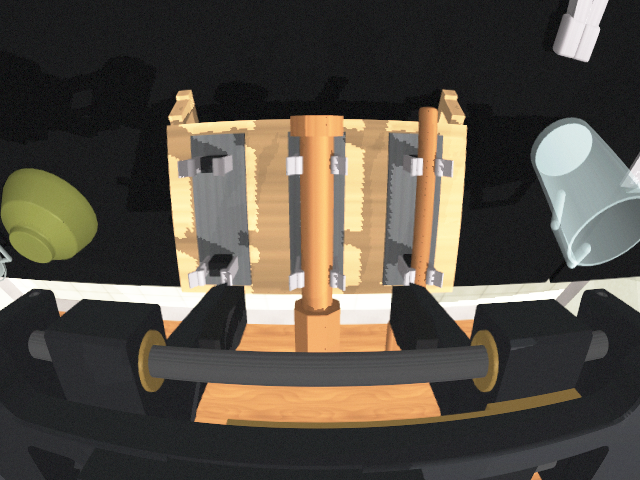

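The pestle is snapped in at (317,115–350). Both clips have closed over it: y +0.5, z +0.3, along +1 mm. The narrow pair on the left is free. Next I'll turn the tool down again and go to the mould.

```bash
python3 -c "
from h import *
from bench import robot
t=np.radians(-12);R=np.c_[[np.cos(t),np.sin(t),0],[0,0,-1],[-np.sin(t),np.cos(t),0]]
go(robot,(530,-358,265),R)"
```

```text
clk 10.85 pos [555.6 141.6 266.6] q [ 16.  -9. 127. -19.  29. -60.] F [0.1 0.2 0. ] gap mm 68.0
turn total [-3.77 11.59 35.17] /8 [-0.47  1.45  4.4 ] shift(tool now) mm [ -21.4  -14.  -499.6] shift in final frame [  78.8    1.6 -494. ]
```

Emit:
carry_out:
  motion:
    - [[1,0,-0.005,0,-0.47,1.45,4.4],[1,0,-0.005,0,-0.47,1.45,4.4],[1,0,0,0,-0.47,1.45,4.4],[1,0,0,0,-0.47,1.45,4.4],[1,0,0,0,-0.47,1.45,4.4],[1,0,0,0,-0.47,1.45,4.4],[1,0,0,0,-0.47,1.45,4.4],[1,0,0,0,-0.47,1.45,4.4]]

```text
clock: 11.52
position: [550.1, 141.2, 271.5]
ee_rot: [[0.978, -0.01, 0.21], [-0.21, -0.001, 0.978], [-0.01, -1.0, -0.003]]
wrist_force: [-0.3, 0.1, 0.4]
finger_gap: 0.997
```

Emit:
carry_out:
  motion:
    - [[1,0.006,0,-0.038,0,0,0],[1,0.006,0,-0.038,0,0,0],[1,0.006,0,-0.038,0,0,0],[1,0.006,0,-0.038,0,0,0],[1,0.006,0,-0.038,0,0,0],[1,0.006,0,-0.038,0,0,0],[1,0.006,0,-0.038,0,0,0],[1,0.006,0,-0.038,0,0,0]]

```text
clock: 12.18
position: [533.0, -167.9, 271.3]
ee_rot: [[0.978, -0.006, 0.209], [-0.209, 0.001, 0.978], [-0.006, -1.0, -0.0]]
wrist_force: [0.2, -0.1, 1.0]
finger_gap: 1.001
```

Emit:
carry_out:
  motion:
    - [[1,0.006,0,-0.038,0,0,0],[1,0.006,0,-0.038,0,0,0],[1,0.006,0,-0.038,0,0,0],[1,0.006,0,-0.038,0,0,0],[1,0.006,0,-0.038,0,0,0],[1,0,0,0,0,0,0],[1,0,0,0,0,0,0],[1,0,0,0,0,0,0]]

```text
clock: 12.85
position: [523.0, -357.8, 271.5]
ee_rot: [[0.978, -0.006, 0.21], [-0.21, 0.002, 0.978], [-0.006, -1.0, 0.001]]
wrist_force: [-0.6, 0.6, -0.3]
finger_gap: 1.001
```

Run:
```python
from h import *
from bench import robot
o,s,c,d,lo,hi=locate(robot,"mould",18,(485,-350))
print("knob-based (knob 12?)",c+d*(lo+12+65),"mid from head",c+d*(hi-129))
cv2.imwrite("pics/w6.png",s["image"][:,:,::-1])
```

```text
mould 0.95 [590.2, 1.4, 49.5, 24.8] wood share 0.0
mould 0.72 [278.8, 48.8, 78.9, 229.7] wood share 0.5805330243337196
mould 0.69 [97.2, 98.1, 72.6, 204.2] wood share 0.14752751766058814
obs 12.85 [ 523.  -357.8  271.5] [-3.660e+01  1.210e+01  9.900e+01 -1.000e-01  6.930e+01 -1.145e+02] z [18.4 33.1 34.9 35.6]
widths [23. 23. 22. 17. 17. 17. 17. 18. 18. 17. 17. 17. 17. 17. 18. 18. 17. 17.
 17. 18. 17. 17. 17. 18. 39. 49. 56. 60. 62. 62. 59. 56. 49. 39. 23.]
len 202.77039710022612 knob end [ 378.56932537 -331.96797968] head end [ 578.04959142 -368.34733367] dir deg -10.335486934740135
tool x deg -12.094948053916513 [[0.9778, -0.0057, 0.2095], [-0.2095, 0.0025, 0.9778], [-0.0061, -1.0, 0.0012]]
knob-based (knob 12?) [ 454.31993151 -345.78267007] mid from head [ 451.1427318  -345.20324197]
```

View pics/w6.png

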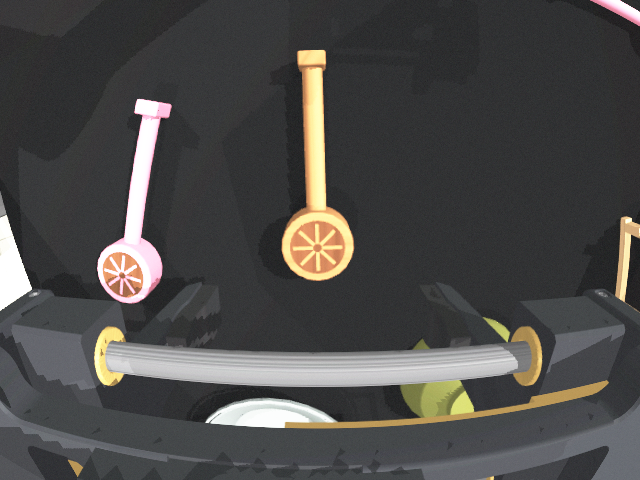

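The wooden mould runs from its knob at (312,60) to its head at (318,245); the pink one to its left is ignored. Handle width is 17–18 and head 62, as described. Descending on it.

Emit:
carry_out:
  motion:
    - [[1,-0.02,0.01,0,0,-1.75,0],[1,-0.03,0.02,0,0,0,0.35],[1,-0.019,0.03,0,0,0,0],[1,0,0.04,0,0,0,0],[1,0,0.04,0,0,0,0],[1,0,0.03,0,0,0,0],[1,0,0.015,0,0,0,0],[1,0,0,0,0,0,0]]
  squeeze: 45

```text
clock: 13.62
position: [451.9, -341.1, 84.7]
ee_rot: [[0.984, -0.016, 0.176], [-0.176, 0.006, 0.984], [-0.016, -1.0, 0.004]]
wrist_force: [-1.3, -0.3, 0.1]
finger_gap: 0.999
```

Emit:
carry_out:
  motion:
    - [[1,0,0,0,0,0,0],[1,0,0,0,0,0,0]]

```text
clock: 13.78
position: [455.6, -344.9, 90.8]
ee_rot: [[0.984, -0.007, 0.177], [-0.177, -0.001, 0.984], [-0.007, -1.0, -0.002]]
wrist_force: [1.0, -0.7, 0.1]
finger_gap: 1.0
```

Emit:
carry_out:
  motion:
    - [[1,0,0,0,0,0,0],[1,0,0,0,0,0,0]]

```text
clock: 13.95
position: [455.7, -345.7, 91.5]
ee_rot: [[0.984, -0.006, 0.178], [-0.178, -0.002, 0.984], [-0.005, -1.0, -0.003]]
wrist_force: [0.1, 0.2, -0.1]
finger_gap: 0.999
```

Emit:
carry_out:
  motion:
    - [[1,-0.001,0.015,0,0,0,0],[1,0,0.009,0,0,0,0],[1,0,0,0,0,0,0],[1,0,0,0,0,0,0],[-1,0,0,0,0,0,0],[-1,0,0,0,0,0,0],[-1,0,0,0,0,0,0],[-1,0,0,0,0,0,0]]

```text
clock: 14.62
position: [453.3, -344.9, 65.6]
ee_rot: [[0.984, -0.008, 0.178], [-0.178, 0.0, 0.984], [-0.008, -1.0, -0.001]]
wrist_force: [0.7, -0.0, 0.5]
finger_gap: 0.722
```

Emit:
carry_out:
  motion:
    - [[-1,0,0,0,0,0,0],[-1,0,0,0,0,0,0],[-1,0,0,0,0,0,0],[-1,0,0,0,0,0,0],[-1,0,0,0,0,0,0],[-1,0,0,0,0,0,0],[-1,0,0,0,0,0,0],[-1,0,0,0,0,0,0]]

```text
clock: 15.28
position: [453.2, -344.8, 65.3]
ee_rot: [[0.984, -0.009, 0.178], [-0.178, 0.001, 0.984], [-0.009, -1.0, -0.001]]
wrist_force: [-0.5, -0.0, -0.5]
finger_gap: 0.189
```

Emit:
carry_out:
  motion:
    - [[-1,0,-0.01,0,0,0,0],[-1,0,-0.03,0,0,0,0],[-1,0,-0.035,0,0,0,0],[-1,0,-0.035,0,0,0,0],[-1,0,-0.03,0,0,0,0],[-1,0.003,-0.01,0.03,0,0,0],[-1,0.003,0,0.037,0,0,0],[-1,0.003,0,0.037,0,0,0]]

```text
clock: 15.95
position: [482.5, -244.0, 217.6]
ee_rot: [[0.984, -0.005, 0.181], [-0.181, -0.001, 0.984], [-0.005, -1.0, -0.002]]
wrist_force: [-0.2, 0.5, -1.3]
finger_gap: 0.186
```

Emit:
carry_out:
  motion:
    - [[-1,0.003,0,0.037,0,0,0],[-1,0.003,0,0.037,0,0,0],[-1,0.003,0,0.037,0,0,0],[-1,0.003,0,0.037,0,0,0],[-1,0.003,0,0.03,0,0,0],[-1,0,0,0,0,0,0],[-1,0,0,0,0,0,0]]

```text
clock: 16.53
position: [528.4, -70.1, 215.2]
ee_rot: [[0.985, -0.009, 0.175], [-0.175, 0.0, 0.985], [-0.009, -1.0, -0.001]]
wrist_force: [-0.9, 0.5, -1.3]
finger_gap: 0.188
```

```bash
python3 -c "
from h import *
from bench import robot
go(robot,np.array([654.4,62,115])+148*EZ)"
```

```text
clk 16.5333 pos [528.4 -70.1 215.2] q [-10.   4. 114.  -0.  62. -90.] F [-0.9  0.5 -1.3] gap mm 16.5
turn total [  3.09  -9.75 -35.42] /8 [ 0.39 -1.22 -4.43] shift(tool now) mm [ 17.2 -21.3 137.3] shift in final frame [ 45.8   6.4 132.1]
```

Emit:
carry_out:
  motion:
    - [[-1,0,-0.01,0,0.39,-1.22,-4.43],[-1,0,-0.01,0,0.39,-1.22,-4.43],[-1,0,0,0,0.39,-1.22,-4.43],[-1,0,0,0,0.39,-1.22,-4.43],[-1,0,0,0,0.39,-1.22,-4.43],[-1,0,0,0,0.39,-1.22,-4.43],[-1,0,0,0,0.39,-1.22,-4.43],[-1,0,0,0,0.39,-1.22,-4.43]]

```text
clock: 17.2
position: [527.0, -73.0, 235.1]
ee_rot: [[0.817, 0.577, 0.004], [-0.002, -0.004, 1.0], [0.577, -0.817, -0.002]]
wrist_force: [0.9, 0.7, -0.9]
finger_gap: 0.189
```

Emit:
carry_out:
  motion:
    - [[-1,0.01,0,0.033,0,0,0],[-1,0.01,0,0.033,0,0,0],[-1,0.01,0,0.033,0,0,0],[-1,0.01,0,0.033,0,0,0],[-1,0,0,0,0,0,0],[-1,0,0,0,0,0,0],[-1,0,0,0,0,0,0]]

```text
clock: 17.78
position: [560.3, 59.3, 257.2]
ee_rot: [[0.82, 0.572, 0.004], [-0.003, -0.002, 1.0], [0.572, -0.82, -0.0]]
wrist_force: [-0.2, -0.4, -1.8]
finger_gap: 0.188
```

```bash
python3 chk.py 62 60 170
```

```text
clk 17.7833 pos [560.3  59.3 257.2] q [  5. -10. 129.  -7.  27. -80.] F [-0.2 -0.4 -1.8] gap mm 16.6
turn total [ 0.14 -0.16 -0.08] /8 [ 0.02 -0.02 -0.01] shift(tool now) mm [ -4.3 120.5   3. ] shift in final frame [ -4.5 120.5   2.7]
TCP in rack 4.5 -2.7 170.5
-80 455 [-12.1   9. ] [139.2 140.5]
-70 2571 [-12.6   9.7] [139.7 140.9]
-60 1573 [-10.4   7.6] [131.2 140.1]
-50 1444 [-9.9  6.2] [130.4 132.3]
-40 1354 [-9.7  6.1] [130.3 132.1]
-30 1283 [-10.    6.2] [130.1 131.9]
-20 1168 [-10.2   6. ] [130.  131.8]
-10 1144 [-11.3   6.5] [129.8 131.7]
0 935 [-10.    5.6] [129.8 131.6]
10 367 [-17.7  13.4] [129.4 161.5]
30 579 [-10.4   5.1] [129.7 131.2]
40 634 [-10.8   5.7] [129.3 131.1]
50 162 [-11.5   5.8] [127.6 130.4]
70 84 [-19.4  12.6] [106.8 109.1]
strip 0 507 [-22.4  21.9]
strip 80 2368 [57.4 75.1]
strip 160 3439 [137.1 168.9]
```

Emit:
carry_out:
  motion:
    - [[-1,-0.002,0.02,0.0022,0,-0.35,-0.7],[-1,0,0.025,0,0,0,0],[-1,0,0.025,0,0,0,0],[-1,0,0.01,0,0,0,0],[-1,0,0,0,0,0,0],[-1,0,0,0,0,0,0],[-1,0,0,0,0,0,0]]

```text
clock: 18.42
position: [605.9, 61.5, 192.5]
ee_rot: [[0.811, 0.585, -0.0], [0.002, -0.002, 1.0], [0.585, -0.811, -0.003]]
wrist_force: [0.4, 1.0, -1.4]
finger_gap: 0.189
```

```bash
python3 chk.py 62 10 90 pics/w7.png
```

```text
clk 18.4167 pos [605.9  61.5 192.5] q [  5.   0. 128. -10.  17. -77.] F [ 0.4  1.  -1.4] gap mm 16.7
turn total [0.13 0.12 0.78] /8 [0.02 0.02 0.1 ] shift(tool now) mm [-5.3 41.2  0.6] shift in final frame [-4.7 41.2  0.5]
TCP in rack 4.7 -0.5 91.2
-80 287 [-9.8 10.4] [58.6 60.1]
-70 2575 [-10.7  11.5] [59.4 60.6]
-60 1596 [-9.2  9.9] [51.5 60.2]
-50 1447 [-8.   8.2] [50.4 52.2]
-40 1364 [-7.8  8.1] [50.4 52.4]
-30 1277 [-7.9  8.2] [50.5 52.2]
-20 1181 [-8.1  8.1] [50.5 52.2]
-10 1162 [-17.2   8.4] [50.5 52.5]
0 954 [-7.8  7.8] [50.6 52.2]
10 378 [-15.5  15.7] [50.3 83.1]
30 390 [-8.   7.8] [51.1 52.6]
40 490 [-8.7  8.2] [50.7 52.5]
50 173 [-9.1  8.3] [48.9 52.2]
70 81 [-16.8  15.2] [28.7 31.2]
strip 0 3433 [-35.   27.2]
strip 80 4913 [57.2 78.5]
strip 160 6032 [137.  175.7]
```

Level and centred. Pushing in.

Emit:
carry_out:
  motion:
    - [[-1,0,0.012,0,0,0,0],[-1,0,0.011,0,0,0,0],[-1,0,0.006,0,0,0,0],[-1,0,0.005,0,0,0,0],[-1,0,0.004,0,0,0,0],[-1,0,0.003,0,0,0,0],[-1,0,0.0015,0,0,0,0],[-1,0,0,0,0,0,0]]
  squeeze: 60

```text
clock: 19.13
position: [631.1, 61.9, 157.6]
ee_rot: [[0.811, 0.585, -0.001], [0.003, -0.002, 1.0], [0.585, -0.811, -0.003]]
wrist_force: [1.5, -3.5, -2.2]
finger_gap: 0.184
```

```bash
python3 chk.py 62 -2 60
```

```text
clk 19.1333 pos [631.1  61.9 157.6] q [  5.   6. 126. -13.  13. -74.] F [ 1.5 -3.5 -2.2] gap mm 16.2
turn total [0.11 0.17 0.78] /8 [0.01 0.02 0.1 ] shift(tool now) mm [-5.3 -1.8  0.1] shift in final frame [-5.3 -1.7  0.1]
TCP in rack 5.3 -0.1 48.3
-80 132 [-9.1  9.7] [15.2 16.8]
-70 2576 [-10.5  11.6] [16.7 17.9]
-60 1657 [-9.4 10.5] [10.  17.6]
-50 1261 [-6.4  7.1] [7.9 9.5]
-40 1263 [-7.   7.8] [7.8 9.5]
-30 1454 [-14.2  15.3] [ 7.9 59.2]
-20 1222 [-8.   8.6] [7.7 9.8]
-10 1121 [-8.3  8.7] [7.6 9.6]
0 949 [-7.3  8.2] [7.7 9.4]
10 442 [-8.5 15.9] [ 7.3 38.2]
30 314 [-6.2  6.9] [8.1 9.5]
40 350 [-6.4  6.6] [8.1 9.3]
50 164 [-8.6  8.4] [6.8 9.2]
strip 0 4792 [-22.1  28.2]
strip 80 6629 [57.1 81. ]
strip 160 6947 [136.9 180.8]
```

Seated at about z +0.4. I'll press a little to be sure, then release and retreat.

Emit:
carry_out:
  motion:
    - [[-1,0,0.001,0,0,0,0],[-1,0,0.001,0,0,0,0],[-1,0,0,0,0,0,0]]

```text
clock: 19.43
position: [631.4, 62.0, 157.3]
ee_rot: [[0.811, 0.584, -0.001], [0.003, -0.002, 1.0], [0.584, -0.811, -0.004]]
wrist_force: [-16.1, -5.0, 15.4]
finger_gap: 0.183
```

Emit:
carry_out:
  motion:
    - [[-0.25,0,-0.001,0,0,0,0],[-0.25,0,0,0,0,0,0],[-0.25,0,0,0,0,0,0],[-0.25,0,0,0,0,0,0],[-0.25,0,0,0,0,0,0]]

```text
clock: 19.85
position: [631.4, 62.5, 156.3]
ee_rot: [[0.812, 0.584, -0.002], [0.003, -0.001, 1.0], [0.584, -0.812, -0.003]]
wrist_force: [1.0, -0.6, -0.3]
finger_gap: 0.375
```

Emit:
carry_out:
  motion:
    - [[-0.25,0,-0.01,0,0,0,0],[-0.25,0,-0.02,0,0,0,0],[-0.25,0,-0.03,0,0,0,0],[-0.25,0,-0.035,0,0,0,0],[-0.25,0,-0.035,0,0,0,0],[-0.25,0,0,0,0,0,0],[-0.25,0,0,0,0,0,0]]

```text
clock: 20.43
position: [555.7, 62.8, 265.3]
ee_rot: [[0.808, 0.589, -0.002], [0.003, -0.001, 1.0], [0.589, -0.808, -0.002]]
wrist_force: [-0.1, 0.2, -0.4]
finger_gap: 0.372
```

```bash
python3 chk.py 62 2 60 pics/w8.png; python3 chk.py 141.5 2 60 | sed -n '4,22p'
```

```text
clk 20.4333 pos [555.7  62.8 265.3] q [  6. -12. 129.  -7.  27. -79.] F [-0.1  0.2 -0.4] gap mm 32.7
turn total [0.04 0.17 1.08] /8 [0.   0.02 0.14] shift(tool now) mm [ -7.9 129.6  -0.6] shift in final frame [ -5.4 129.8  -0.8]
TCP in rack 5.4 0.8 179.8
-80 32 [-9.9  9. ] [15.4 16.2]
-70 551 [-11.2  10.9] [16.7 18. ]
-60 414 [-10.3   9.6] [ 8.8 17.5]
-50 299 [-6.3  6.7] [7.8 9.8]
-40 331 [-7.7  7.5] [7.7 9.6]
-30 348 [-7.8  8.2] [7.6 9.4]
-20 337 [-7.8  8.3] [7.6 9.4]
-10 333 [-7.9  7.8] [7.6 9.5]
0 315 [-7.9  7.8] [7.4 9.4]
10 307 [-8.   7.9] [7.5 9.2]
20 293 [-8.1  8. ] [7.6 9.4]
30 261 [-7.5  7.4] [7.6 9.3]
40 224 [-6.   6.7] [7.9 9.4]
50 263 [-7.7  8.3] [7.3 9.3]
60 250 [-7.8  8.5] [7.4 9.3]
70 877 [-19.9  19.4] [14.  17.5]
80 898 [-27.   27.2] [16.8 18.2]
90 823 [-29.1  30.6] [17.  18.5]
strip 0 2806 [-22.1  21.6]
strip 80 2214 [57.3 74.6]
strip 160 3280 [137.1 168.3]
-80 436 [-17.4  16.6] [16.1 18.7]
-70 672 [-17.3  16.3] [14.9 18.7]
-60 454 [-10.9   9.8] [10.1 12.3]
-50 376 [-9.  9.] [10.6 12.6]
-40 391 [-10.5   9.6] [10.4 12.5]
-30 432 [-10.9  10. ] [10.2 12.4]
-20 425 [-11.2   9.6] [10.1 12.4]
-10 406 [-11.3   9.2] [10.1 12.3]
0 397 [-11.1   9.4] [10.1 12.4]
10 380 [-11.2   9.4] [10.  12.4]
20 375 [-11.2   9.3] [10.  12.3]
30 328 [-10.8   9.4] [10.3 12.3]
40 280 [-8.4  9.4] [10.5 12.3]
50 320 [-11.1   9.3] [10.  12.2]
60 174 [-11.4  -2. ] [10.  17.4]
strip -80 2826 [-101.7  -58. ]
strip 0 2223 [-22.2  -4.8]
strip 80 3286 [57.6 88.9]
```

View pics/w8.png

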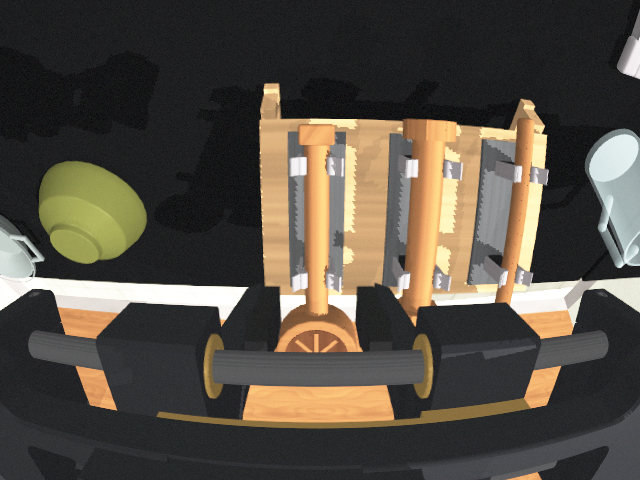

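The mould is held at (317,130–340), with both narrow clips closed over it. The pestle is at (425,125) in the wide clips. The bowl and jug are where they were, and the robot is clear.

```bash
python3 -c "
from bench import robot
o=robot.get_obs();print(o['clock'],abs(o['qvel']).max(),o['wrist_force']);print(robot.close_job())"
```

```text
20.5333 1.920721084897309 [ 0.22244109  0.59680343 -0.38328657]
the job is handed in; nothing more can be done
None
```

The pestle is in the wide clips (middle pair) and the wooden mould in the narrow clips (-y pair), both head end up and released. I handed the job in at 20.5 s; it reported no verdict.

| Last wrist-depth check | Pestle | Mould |
|---|---|---|
| Height above seat (z) | about +0.4 mm | about +0.4 mm |
| Sideways offset (y) | within 1 mm | within 0.5 mm |
| Offset along the handle | about +1 mm | about +3 to 5 mm |
| Angle to the clips | well under 0.02 rad | well under 0.02 rad |

- **Seating:** each handle took a final press of about 20–30 N onto its floor. The last picture shows all four clips closed over the handles.
- **Clearance:** the gripper had backed off about 130 mm, and the wrist force was near zero.
- **Weaker checks:** I judged the bowl and jug unmoved only by eye. The tongs were just at the edge of the last view, but the arm never went near them. Length readings from depth came out 5–9 mm short, so the along-handle figures are good to only about 3–4 mm, well inside the 16 mm limit.

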